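# Pack two kit trays layer by layer

## Robot

A 6-joint arm with a two-finger parallel gripper is mounted at the origin on a cart in front of the work surface, level with it; the furniture and walls round the work are solid. World frame = base frame: x ahead of the robot, y to its left, z up, the work surface at z = 0. Lengths are in m, angles in rad, forces in N, time in s.
With the tool pointing down it reaches from about 0.275 to 0.825 m from the base axis. Payload 4.9 kg.
Tool frame: the origin (TCP) lies midway between the tips of the shut fingers; the grasp point (between the pads) lies 19 mm behind it (bot.grip_depth is the distance from the TCP to the grasp point, in m); z points along the fingers, y is the line along which they close (so a half turn about z gives the same grasp; the last joint's range is limited). The gripper opens to 85 mm and grips with 20 to 120 N. Pads are 22 mm wide; open, the fingers measure 114 mm over their backs; the gripper's body (76 mm by 85 mm) begins 54 mm behind the grasp point. The pads swing forward as they close: fully open they stand 13 mm farther back than shut.
Start: joints at [1.114, 0.326, -0.193, 1.052, 0, 1.437], TCP at [0.174, 0.522, 0.231] pointing down, gripper open.
Joint ranges: [-2.65, 2.65], [-0.97, 1.79], [-1.3, 1.35], [-1.93, 2.1], [-1.47, 1.37], [-3.14, 3.14]. Speed limits (rad/s): [2.57, 2.57, 3.14, 3.14, 3.14, 3.14].

## Interface

Orientations are given as a unit quaternion [w, x, y, z].
In Python, from cell import bot gives the robot as it stands. Calls block until the motion is done:
- bot.move_pose(position, orientation): joint-space move of the TCP to a pose.
- bot.move_linear(position, speed=0.15, rotation=None, until_force=None): straight line of the TCP; rotation=None keeps the orientation; speed is the mean speed in m/s. With until_force (N) it stops when the force on the tool has changed by that much, and returns True; else False.
- bot.goto_joints(angles): joint-space move.
- bot.set_gripper(opening, grasp_force=None): opening from 0.0 (shut) to 1.0 (fully open); grasp_force is the grip in N (None keeps the last); returns when the fingers have stopped.
- bot.wait(seconds).
- bot.solve_ik(position, orientation): joint angles nearest the present ones, or None.
- bot.camera(name): name is "side" or "top" or "wrist"; returns the picture (480x640x3 uint8, red, green, blue); there is no depth.
- bot.calibration(name): a dict with "mtx" (3x3 intrinsics, pixels), "k1" (the pictures are not rectified: a ray, as slopes to the right and down, at radius r is drawn at 1 + k1 r^2 times it, then the intrinsics apply), "extrinsics" (4x4, takes a point from world to camera coordinates); the wrist camera has in their place "hand_eye" (4x4, takes a point from camera to tool coordinates, whose origin is the TCP and whose axes are the flange's). Camera axes: x right, y down, z forward; pixel columns grow to the right and rows downward; lengths in m; the calibration is good to about 2 mm. A picture is of the moment at which its call begins: read the wrist's pose just before it. calibration takes no time and is no camera call.
A pose or a line that the arm cannot do raises bot.PlanningError and nothing moves.
- bot.close_job(): hands the job in; it is judged then, once.
Trained networks look in the newest picture that a camera, given by its name, has taken for a name from the list of things; names that differ only in an ending like _2 or _b are one class to them, and where a whole thing is asked for, a point or a joint stands for the part that bears it (a point fixed in the world has none). Each returns a list of dicts, best first, with "confidence" (0 to 1); they miss things now and then, are a little off and sometimes report something else, mostly with a low value. They report only what shows in the picture. A call takes as long as a camera call.
- bot.search_frame(camera, thing): "bbox" ([left, top, width, height] in pixels, round what is visible of it).
Readings, each from a call of its own:
- bot.read_clock(): time.
- bot.read_joint_positions(): joint angles.
- bot.read_joint_vel(): joint speeds.
- bot.read_joint_efforts(): joint torques, N m.
- bot.read_position(): TCP position.
- bot.read_tool_rot(): TCP orientation.
- bot.read_ft_force(): force on the tool from outside, world axes, zero at the start.
- bot.read_moment(): the same for the moment, N m.
- bot.read_gripper_width(): opening from 0.0 (shut) to 1.0 (fully open).
- bot.read_finger_force(): force on a finger pad.
Only numpy, scipy, OpenCV 4.12 (cv2) and the standard library are available. Lean on these libraries where they do the work, as an engineer would, in place of code of your own. Each camera call takes 0.05 s, during which the arm holds its last target. There are 200 camera calls.

## Task

Pack the two light trays layer by layer so that they stay evenly loaded, each thing centred on what is below it and lying lengthwise with its tray: first the nearer red screw tin in the blue tray and the sanding block in the white tray; only then stand the nearer tape measure upright on the tin and lay the thin dark plate flat on the sanding block; and last of all set the pale square block on the dark plate (any way round). Leave both trays standing where they are, and do not disturb the screwdriver and the roll of cream tape beside the trays.

Things in the scene. Friction and masses are not known exactly. Their poses are not given: they have to be found in the camera images.
- blue_tray: Blue shallow tray of thin plastic, loose and light (about 80 g, so it slides if pushed): outside 100 (x) x 148 (y) x 14 high, walls and floor 4 mm thick (inside 92 x 140), with a small tab 9 mm long under the rim at each end. The floor on which things lie is 4 mm above its underside. Origin at the centre of the underside, z up; y along its length; both ends are alike.
- white_tray: White shallow tray of thin plastic, loose and light (about 80 g, so it slides if pushed): outside 100 (x) x 148 (y) x 14 high, walls and floor 4 mm thick (inside 92 x 140), with a small tab 9 mm long under the rim at each end. The floor on which things lie is 4 mm above its underside. Origin at the centre of the underside, z up; y along its length; both ends are alike.
- tin: Flat closed red screw tin, 66 (x) x 101 (y) x 29 high, about 0.34 kg; the lid is flat and stays shut. It is the one nearer the robot; another like it at the back of the bench, beside the glue bottle, is not part of the job. Origin at the centre of the underside, z up; y along its length.
- sander: Sanding block: reddish-brown wooden block, 60 (x) x 110 (y) x 30 high. Origin at the centre of the underside, z up; y along its length.
- tape_rule: Yellow and black tape measure standing upright on its flat foot, 42 (x, thickness; 38 where it is gripped) x 78 (y) x 70 high, about 0.28 kg. It is the one nearer the robot; another like it at the back of the bench, beside the glue bottle, is not part of the job. Origin at the centre of the underside, z up; y along its length.
- dark_plate: Thin dark-brown wooden plate lying flat, 50 (x) x 100 (y) x 12 thick. Origin at the centre of the underside, z up; y along its length.
- pale_square: Pale wooden block, square seen from above, 60 (x) x 60 (y) x 30 high. Origin at the centre of the underside, z up; x and y across its sides.
- driver: Bystander: screwdriver with a yellow handle lying flat, 190 long (y) x 29 x 25 high. Origin at mid-length, underside.
- tape_roll: Bystander: roll of cream masking tape lying flat near the front edge, 90 diameter x 24 high, hole 66. Origin at the centre of the underside.

How it is judged:
By the outcome, as a careful person would: the job done as asked, in the order asked, and still so for the second after the job is handed in, with the robot touching nothing.
It also fails if it takes over 122 s, if anything falls off the work surface, if the arm or the gripper's body presses on something with over 40 N, if the wrist force passes 120 N, or if a joint passes its speed limit or range.

## Working session

There is one attempt and no reset: what is moved stays moved. The work goes in short steps, each a Python script; the robot and the scene stay as the last script left them, time stands still between calls to the robot, and variables do not carry over. Pictures are saved under pics/ and viewed, at most 14 in all, crops included, and the job is handed in when it is done.

```bash
mkdir -p pics; ls; python3 - <<'E'
from cell import bot
import cv2,numpy as np
for c in ["top","side"]:
    im=bot.camera(c); cv2.imwrite(f"pics/{c}0.png",im[:,:,::-1])
    k=bot.calibration(c); print(c,k)
    for t in "blue_tray white_tray tin sander tape_rule dark_plate pale_square driver tape_roll".split():
        print(t,[(np.round(d["bbox"]).tolist(),round(d["confidence"],2)) for d in bot.search_frame(c,t)])
print(bot.calibration("wrist"),bot.read_clock(),bot.read_tool_rot())
E
```

```text
pics
top {'mtx': array([[603.28397005,   0.        , 321.40559043],
       [  0.        , 603.28397005, 232.13462748],
       [  0.        ,   0.        ,   1.        ]]), 'k1': -0.04417578953802336, 'extrinsics': array([[ 0.02508317, -0.99963558, -0.00997747, -0.01066569],
       [-0.99816827, -0.02449421, -0.0553185 ,  0.53453271],
       [ 0.05505395,  0.01134676, -0.99841891,  1.38152862],
       [ 0.        ,  0.        ,  0.        ,  1.        ]])}
blue_tray [([318.0, 247.0, 77.0, 62.0], 0.62)]
white_tray [([233.0, 232.0, 67.0, 61.0], 0.89)]
tin [([319.0, 151.0, 47.0, 38.0], 0.65)]
sander [([402.0, 176.0, 51.0, 37.0], 0.98)]
tape_rule [([157.0, 216.0, 38.0, 17.0], 0.88)]
dark_plate [([436.0, 240.0, 48.0, 36.0], 0.76)]
pale_square [([244.0, 169.0, 23.0, 29.0], 0.78)]
driver [([378.0, 315.0, 78.0, 14.0], 0.68)]
tape_roll [([174.0, 285.0, 38.0, 44.0], 0.92)]
side {'mtx': array([[477.97170279,   0.        , 317.28730203],
       [  0.        , 477.97170279, 236.80561533],
       [  0.        ,   0.        ,   1.        ]]), 'k1': -0.12032833410747419, 'extrinsics': array([[ 0.8670
[... 590 characters left out ...]
river [([247.0, 317.0, 66.0, 87.0], 0.78)]
tape_roll [([171.0, 190.0, 41.0, 28.0], 0.87)]
{'mtx': array([[431.53401869,   0.        , 322.18181553],
       [  0.        , 431.53401869, 242.39735761],
       [  0.        ,   0.        ,   1.        ]]), 'k1': -0.06950604706039017, 'hand_eye': array([[-6.05412495e-04, -9.60422429e-01, -2.78546928e-01,
         7.01201424e-02],
       [ 9.99999712e-01, -4.53759949e-04, -6.08913873e-04,
        -8.83402299e-05],
       [ 4.58421101e-04, -2.78547216e-01,  9.60422427e-01,
        -1.43330227e-01],
       [ 0.00000000e+00,  0.00000000e+00,  0.00000000e+00,
         1.00000000e+00]])} 1.0 [8.22182154e-06 1.60674508e-01 9.87007448e-01 4.20165022e-07]
```

View pics/top0.png

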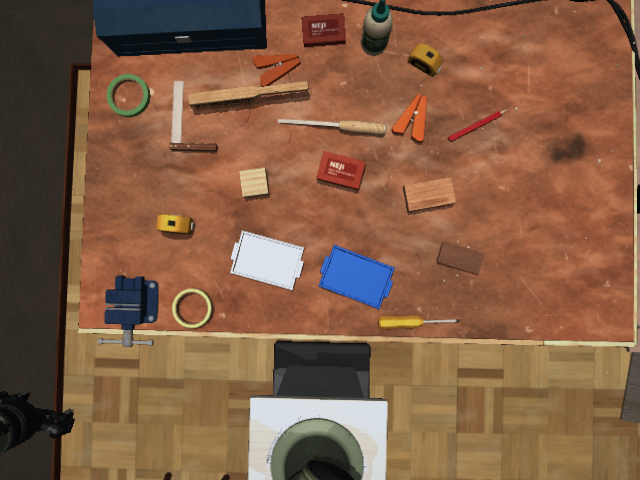

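View pics/side0.png

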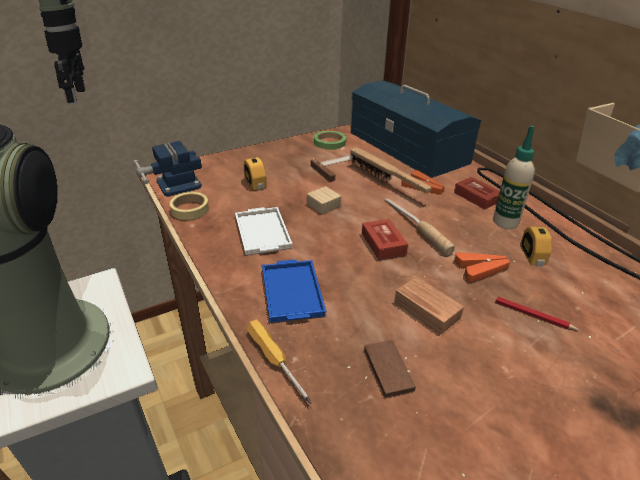

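Both views agree with the networks. In the top view the nearer tin is at (342,170) and the nearer tape rule at (175,224). The trays are at (268,261) and (356,277), the sander at (428,195), the plate at (460,258) and the pale block at (255,183). Next I refine these with wrist views taken straight above each one.

```bash
cat > h.py <<'E'
from cell import bot
import cv2,numpy as np
from scipy.spatial.transform import Rotation as R
# name: (length y, width x, height of top)
S=dict(blue_tray=(.148,.100,.014),white_tray=(.148,.100,.014),tin=(.101,.066,.029),sander=(.110,.060,.030),
 tape_rule=(.078,.042,.070),dark_plate=(.100,.050,.012),pale_square=(.060,.060,.030),driver=(.19,.029,.025),tape_roll=(.09,.09,.024))
def quat(yaw):  # tool down, tool x along yaw
    m=np.array([[np.cos(yaw),np.sin(yaw),0],[np.sin(yaw),-np.cos(yaw),0],[0,0,-1]])
    q=R.from_matrix(m).as_quat(); return [q[3],q[0],q[1],q[2]]
def rays(cam,px):
    k=bot.calibration(cam)
    d=np.array([k["k1"],0,0,0,0],float)
    n=cv2.undistortPoints(np.asarray(px,float).reshape(-1,1,2),k["mtx"],d).reshape(-1,2)
    n=np.c_[n,np.ones(len(n))]
    if cam=="wrist":
        q=bot.read_tool_rot(); T=np.eye(4); T[:3,:3]=R.from_quat([q[1],q[2],q[3],q[0]]).as_matrix(); T[:3,3]=bot.read_position()
        T=T@k["hand_eye"]
    else: T=np.linalg.inv(k["extrinsics"])
    return T[:3,3],n@T[:3,:3].T
def plane(cam,px,z):
    o,d=rays(cam,px); return (o+d*((z-o[2])/d[:,2])[:,None])[:,:2]
def ik(p,yaws):
    j0=bot.read_joint_positions(); best=None
    for y in yaws:
        s=bot.solve_ik(p,quat(y))
        if s is not None:
            c=np.abs(np.array(s)-j0).max()
            if best is None or c<best[0]: best=(c,y)
    return None if best is None else best[1]
def look(xy,h=.26):
    """put wrist camera straight above xy"""
    for hh in (h,h-.04,h+.04):
      c=[]
      for y in np.arange(0,2*np.pi,np.pi/6):
        p=[xy[0]-.07*np.cos(y),xy[1]-.07*np.sin(y),hh]
        s=bot.solve_ik(p,quat(y))
        if s is not None: c.append((np.abs(np.array(s)-bot.read_joint_positions()).max(),y,p))
      for _,y,p in sorted(c,key=lambda t:t[0]):
        try: bot.move_pose(p,quat(y)); return
        except bot.PlanningError: pass
    raise RuntimeError("no view")
def measure(name,tag,z=None,near=None):
    """wrist picture -> centre, yaw of length, sizes on plane z"""
    z=S[name][2] if z is None else z
    im=np.ascontiguousarray(bot.camera("wrist")[:,:,::-1]); f=bot.search_frame("wrist",name)
    if not f: cv2.imwrite(f"pics/{tag}.png",im); return None,im
    if near is not None: f.sort(key=lambda d:np.hypot(*(plane("wrist",[[d["bbox"][0]+d["bbox"][2]/2,d["bbox"][1]+d["bbox"][3]/2]],z)[0]-near)))
    x,y,w,h=np.round(f[0]["bbox"]).astype(int)
    m=np.full(im.shape[:2],cv2.GC_BGD,np.uint8); 
    m[max(0,y-6):y+h+6,max(0,x-6):x+w+6]=cv2.GC_PR_FGD
    cv2.ellipse(m,(x+w//2,y+h//2),(w//5,h//5),0,0,360,cv2.GC_FGD,-1)
    # background model from local surroundings only
    x0,y0,x1,y1=max(0,x-40),max(0,y-40),min(640,x+w+40),min(480,y+h+40)
    sub=im[y0:y1,x0:x1].copy(); sm=m[y0:y1,x0:x1].copy()
    cv2.grabCut(sub,sm,None,np.zeros((1,65)),np.zeros((1,65)),6,cv2.GC_INIT_WITH_MASK)
    b=((sm==1)|(sm==3)).astype(np.uint8); b=cv2.morphologyEx(b,cv2.MORPH_OPEN,np.ones((7,7)))
    cs,_=cv2.findContours(b,cv2.RETR_EXTERNAL,cv2.CHAIN_APPROX_NONE); c=max(cs,key=cv2.contourArea)
    c=(c.reshape(-1,2)+[x0,y0]).astype(float)
    w2=plane("wrist",c,z)
    (cx,cy),(a,bb),ang=cv2.minAreaRect((w2*1000).astype(np.float32))
    ang=np.deg2rad(ang)
    L,W=(a,bb) if a>bb else (bb,a); yaw=ang if a>bb else ang+np.pi/2
    yaw=(yaw+np.pi/2)%np.pi-np.pi/2
    cv2.drawContours(im,[c.astype(np.int32).reshape(-1,1,2)],-1,(0,255,0),1)
    cv2.imwrite(f"pics/{tag}.png",im)
    return (np.round([cx/1000,cy/1000,yaw],4),np.round([L,W],1),round(f[0]["confidence"],2)),im
E
python3 - <<'E'
from h import *
C=dict(driver=(417,322),dark_plate=(460,258),sander=(428,195),tin=(342,170),blue_tray=(356,277),white_tray=(267,261),pale_square=(255,183),tape_rule=(175,224),tape_roll=(193,307))
W={n:plane("top",[c],S[n][2])[0] for n,c in C.items()}
for n in W: print(n,W[n].round(3),np.hypot(*W[n]).round(3))
tiles=[]
for n in "tape_rule pale_square white_tray blue_tray tin sander dark_plate".split():
    try: look(W[n]); r,im=measure(n,"w_"+n,near=W[n]); print(n,r,bot.read_clock())
    except Exception as e: print(n,repr(e)); continue
    tiles.append(cv2.resize(im,(266,200)))
while len(tiles)<9: tiles.append(np.zeros((200,266,3),np.uint8))
cv2.imwrite("pics/m1.png",np.vstack([np.hstack(tiles[i:i+3]) for i in (0,3,6)]))
E
```

```text
driver [ 0.334 -0.221] 0.4
dark_plate [ 0.483 -0.319] 0.579
sander [ 0.625 -0.24 ] 0.67
tin [ 0.678 -0.041] 0.68
blue_tray [ 0.433 -0.08 ] 0.44
white_tray [0.465 0.127] 0.482
pale_square [0.643 0.158] 0.663
tape_rule [0.542 0.33 ] 0.634
tape_roll [0.355 0.293] 0.46
tape_rule (array([0.5462, 0.3404, 1.4982]), array([71.8, 38.3]), 0.67) 2.8667
pale_square (array([ 0.6478,  0.1615, -1.4053]), array([63.2, 60.6]), 0.9) 3.7833
white_tray (array([0.4678, 0.1232, 1.3286]), array([174.1, 103.8]), 0.74) 4.6
blue_tray (array([ 0.4356, -0.0801,  1.2374]), array([165.7, 102.2]), 0.88) 5.55
tin (array([ 0.6811, -0.0394,  1.3354]), array([101.4,  66.2]), 0.78) 6.625
sander (array([ 0.6302, -0.244 , -1.3694]), array([110.1,  60.1]), 0.72) 7.5583
dark_plate (array([ 0.4745, -0.3179,  1.3092]), array([100.7,  72.6]), 0.83) 8.3917
```

View pics/m1.png

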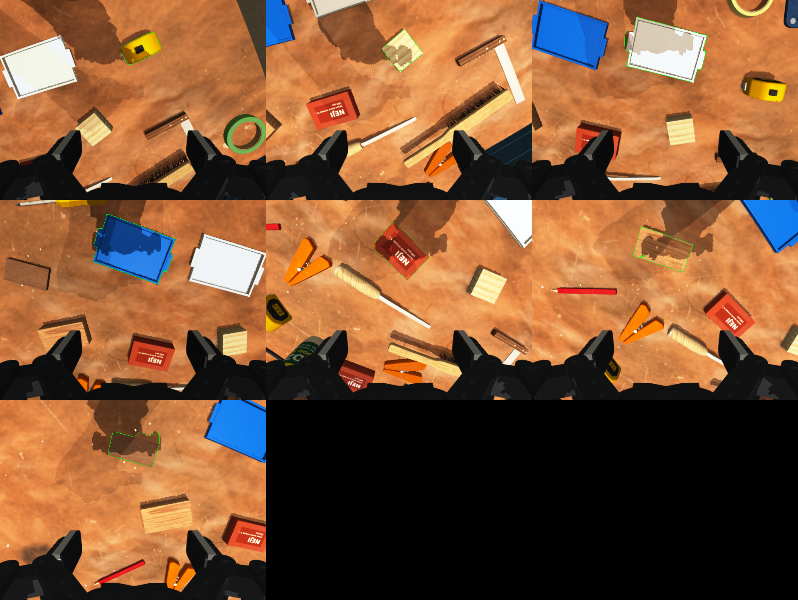

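Tin, sander and blue tray fit their sizes. The gripper's shadow spoils the white tray and the plate, so I repeat the views from the opposite side. That keeps the shadow away and cancels hand-eye bias. I'll also touch the bare table to learn how far back the finger tips stand when open.

```bash
python3 - <<'E'
from h import *
W=dict(dark_plate=(.475,-.318),sander=(.630,-.244),tin=(.681,-.039),blue_tray=(.4356,-.08),white_tray=(.4678,.1232),pale_square=(.6478,.1615),tape_rule=(.546,.338))
tiles=[]
for n,xy in W.items():
    th=np.arctan2(xy[1],xy[0]); ok=False
    for h in (.26,.22,.3):
      for dy in (0,.4,-.4,.8,-.8):
        y=th+dy; p=[xy[0]-.07*np.cos(y),xy[1]-.07*np.sin(y),h]
        try: bot.move_pose(p,quat(y)); ok=True; break
        except bot.PlanningError: pass
      if ok: break
    if not ok: print(n,"no"); continue
    r,im=measure(n,"v_"+n,near=np.array(xy)); print(n,r,round(dy,1),bot.read_joint_positions()[5].round(2) if ok else 0,bot.read_clock())
    tiles.append(cv2.resize(im[:300,120:520],(266,200)))
while len(tiles)<9: tiles.append(np.zeros((200,266,3),np.uint8))
cv2.imwrite("pics/m2.png",np.vstack([np.hstack(tiles[i:i+3]) for i in (0,3,6)]))
# touch test on bare bench at (0.5,0.24)... 
y=ik([.56,.02,.08],np.arange(0,6.28,.3)); bot.move_pose([.56,.02,.08],quat(y))
for o in (.8,.62):
    bot.set_gripper(o); print(o,bot.read_gripper_width())
    f=bot.move_linear([.56,.02,-.02],speed=.04,until_force=5); print(f,bot.read_position(),bot.read_ft_force())
    bot.move_linear([.56,.02,.04])
bot.set_gripper(1.0); print(bot.grip_depth,bot.read_clock())
E
```

```text
dark_plate (array([ 0.4837, -0.321 ,  1.2989]), array([101. ,  52.7]), 0.76) 0 2.99 11.5333
sander (array([ 0.6269, -0.2464, -1.3701]), array([109.9,  65. ]), 0.95) 0 3.02 12.3167
tin (array([ 0.679 , -0.0392,  1.3369]), array([102. ,  70.2]), 0.95) 0 3.02 13.2
blue_tray (array([ 0.4354, -0.0802,  1.2342]), array([166.2, 103.1]), 0.85) 0 2.94 14.275
white_tray (array([0.469 , 0.1263, 1.3257]), array([165.6, 102.2]), 0.85) 0 2.96 15.1083
pale_square (array([0.6458, 0.162 , 0.1593]), array([64.7, 60.5]), 0.97) 0 3.02 15.975
tape_rule (array([0.5424, 0.3413, 1.4972]), array([69.9, 48.2]), 0.63) 0 3.01 16.8333
0.8 0.7985869158164455
True [ 0.55990035  0.0200323  -0.00718455] [-1.43189044 -0.49479442  6.26722385]
0.62 0.6180457637699226
True [ 0.55975902  0.0200429  -0.00355397] [-1.75153835 -0.39479894  8.01363151]
0.0187 23.025
```

View pics/m2.png

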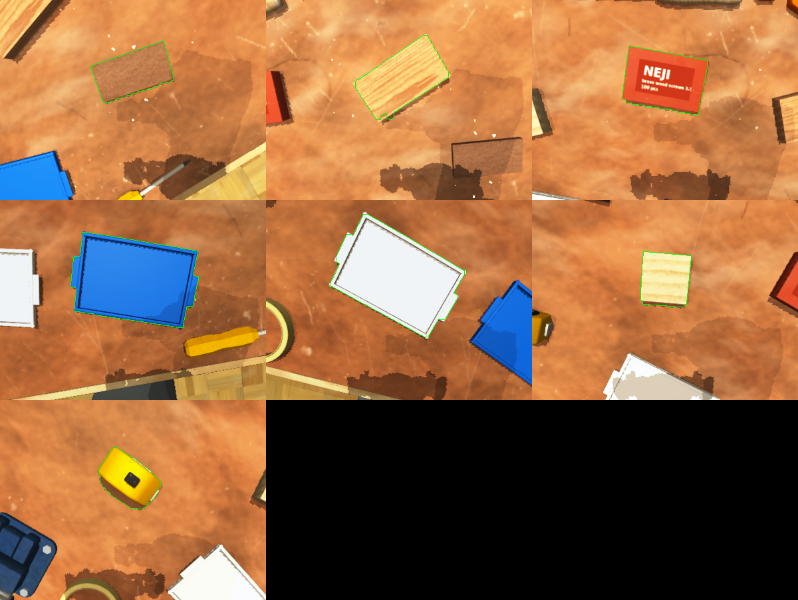

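The views confirm this with the right sizes; the front-edge excess on some widths is penumbra and I correct for it. The tips stand back about 6 mm at 0.8 opening and 3 mm at 0.62. At the planned grip heights they clear the tray rims. Layer 1 comes next.

```bash
cat >> h.py <<'E'
def near_yaw(p,yaw,n=2):
    return ik(p,[yaw+i*2*np.pi/n for i in range(n)])
def pick(xy,yaw,rel,width,z0=0.,n=2,force=40,openw=1.0):
    up=[*xy,z0+rel+.12]; y=near_yaw(up,yaw,n)
    bot.set_gripper(openw); bot.move_pose(up,quat(y))
    bot.move_linear([*xy,z0+rel],speed=.12,until_force=15) and print("touch",bot.read_position())
    bot.set_gripper(0.,force); bot.wait(.1)
    print("grip w mm",85*bot.read_gripper_width(),"want",width,"F",bot.read_finger_force(),bot.read_position().round(4))
    p=bot.read_position(); bot.move_linear([p[0],p[1],.2],speed=.2)
    print("lifted w",85*bot.read_gripper_width(),bot.read_ft_force().round(1))
def place(xy,yaw,z,openw,n=2):
    y=near_yaw([*xy,.2],yaw,n); bot.move_pose([*xy,.2],quat(y)); bot.wait(.2)
    bot.move_linear([*xy,z+.012],speed=.15); bot.wait(.2)
    f=bot.move_linear([*xy,z-.002],speed=.02,until_force=3); print("contact",f,bot.read_position().round(4),"plan z",z)
    bot.set_gripper(openw); bot.wait(.2)
    bot.move_linear([*xy,z+.05],speed=.1); bot.move_linear([*xy,.22],speed=.25); print("t",bot.read_clock())
E
python3 - <<'E'
from h import *
pick([.681,-.0395],1.336,.008,66)
place([.4361,-.0803],1.2355,.012,.92)
pick([.630,-.245],-1.3698,.010,60)
place([.4697,.1261],1.3257,.014,.85)
for n,xy in (("blue_tray",(.436,-.08)),("white_tray",(.4697,.1261))):
    th=np.arctan2(xy[1],xy[0]); bot.move_pose([xy[0]-.07*np.cos(th),xy[1]-.07*np.sin(th),.26],quat(th))
    print(n,measure(n,"a_"+n)[0]); o="tin" if n[0]=="b" else "sander"
    print(o,measure(o,"a_"+o,z=S[o][2]+.004,near=np.array(xy))[0])
a=[cv2.imread(f"pics/a_{n}.png")[:300,120:520] for n in ("blue_tray","tin","white_tray","sander")]
cv2.imwrite("pics/m3.png",np.vstack([np.hstack(a[:2]),np.hstack(a[2:])]))
print(bot.read_clock())
E
```

```text
grip w mm 64.34385654297506 want 66 F 47.4116487801075 [ 0.6814 -0.0395  0.0093]
lifted w 64.6040281487782 [-0.3 -0.3 -5.8]
contact True [ 0.4361 -0.0803  0.0132] plan z 0.012
t 32.3583
grip w mm 58.57786585541496 want 60 F 44.83069896697998 [ 0.6307 -0.2454  0.0111]
lifted w 58.59503104302598 [-0.7  0.3 -1.2]
contact True [0.4696 0.1261 0.0151] plan z 0.014
t 42.0333
blue_tray (array([ 0.4357, -0.0802,  1.234 ]), array([166. , 103.2]), 0.79)
tin (array([ 0.4369, -0.0797,  1.2385]), array([101.3,  66. ]), 0.78)
white_tray (array([0.4692, 0.1263, 1.3288]), array([165.7, 102.5]), 0.67)
sander (array([0.4692, 0.1272, 1.3301]), array([132.7,  96.7]), 0.91)
44.1417
```

View pics/m3.png

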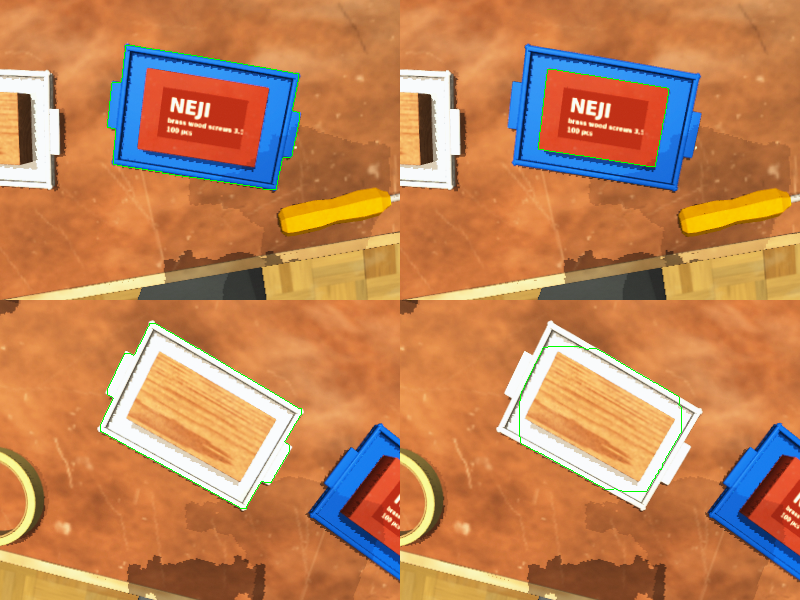

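Layer 1 is in. The tin sits centred within about 1 mm in the blue tray. The sander's crop centre (201,416) is close to the white tray's (199,418), and both trays are unmoved. Next is layer 2. The plate is re-measured just before picking because it is the thinnest grip.

```bash
python3 - <<'E'
from h import *
pick([.5467,.3408],1.4975,.025,38,openw=.85)
place([.4365,-.0799],1.237,.058,.65)
pick([.485,-.3206],1.2989,.0,50,openw=.85)
place([.4694,.1264],1.329,.034,.72)
for n,xy in (("white_tray",(.4697,.1261)),("blue_tray",(.436,-.08))):
    th=np.arctan2(xy[1],xy[0]); bot.move_pose([xy[0]-.07*np.cos(th),xy[1]-.07*np.sin(th),.26],quat(th))
    print(n,measure(n,"b_"+n)[0]); o="tape_rule" if n[0]=="b" else "dark_plate"
    print(o,measure(o,"b_"+o,z=.103 if n[0]=="b" else .046,near=np.array(xy))[0])
a=[cv2.imread(f"pics/b_{n}.png")[:300,120:520] for n in ("blue_tray","tape_rule","white_tray","dark_plate")]
cv2.imwrite("pics/m4.png",np.vstack([np.hstack(a[:2]),np.hstack(a[2:])]))
cv2.imwrite("pics/s4.png",cv2.resize(bot.camera("side")[150:360,130:410,::-1],(800,600)))
print(bot.read_clock())
E
```

```text
grip w mm 36.987026995622024 want 38 F 41.013051671907306 [0.5469 0.3411 0.0257]
lifted w 37.334645951308836 [ 0.5  0.9 -2.8]
contact True [ 0.4363 -0.0798  0.059 ] plan z 0.058
t 53.5083
grip w mm 48.54250819202173 want 50 F 41.88996970653534 [ 0.4856 -0.3211  0.0011]
lifted w 48.45644635370469 [-0.4 -0.4 -0.9]
contact True [0.4693 0.1264 0.0351] plan z 0.034
t 63.175
white_tray (array([0.4691, 0.1273, 1.3269]), array([165.8, 102.4]), 0.64)
dark_plate (array([0.4685, 0.1271, 1.3246]), array([106.1,  62.1]), 0.57)
blue_tray (array([ 0.4354, -0.0797,  1.2326]), array([166. , 103.2]), 0.94)
tape_rule (array([ 0.4336, -0.0771,  1.2356]), array([68.4, 45.4]), 0.55)
65.35
```

View pics/m4.png

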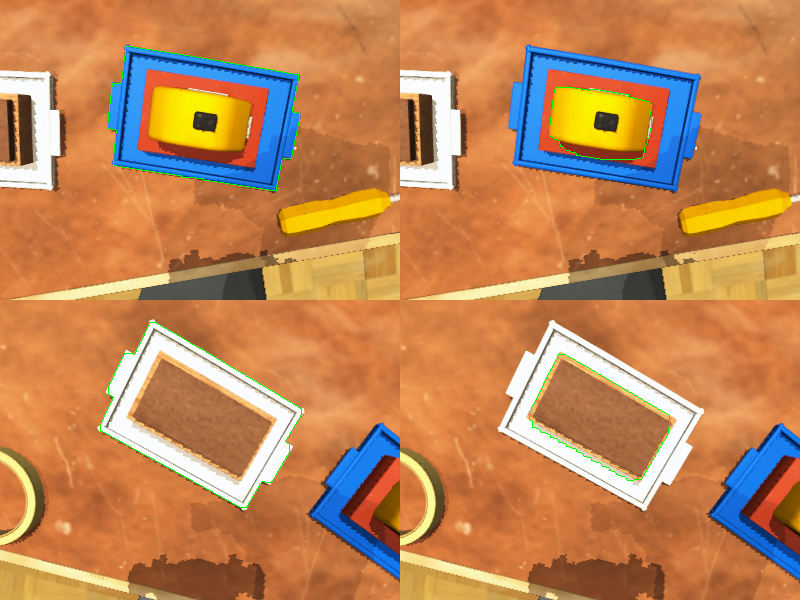

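View pics/s4.png

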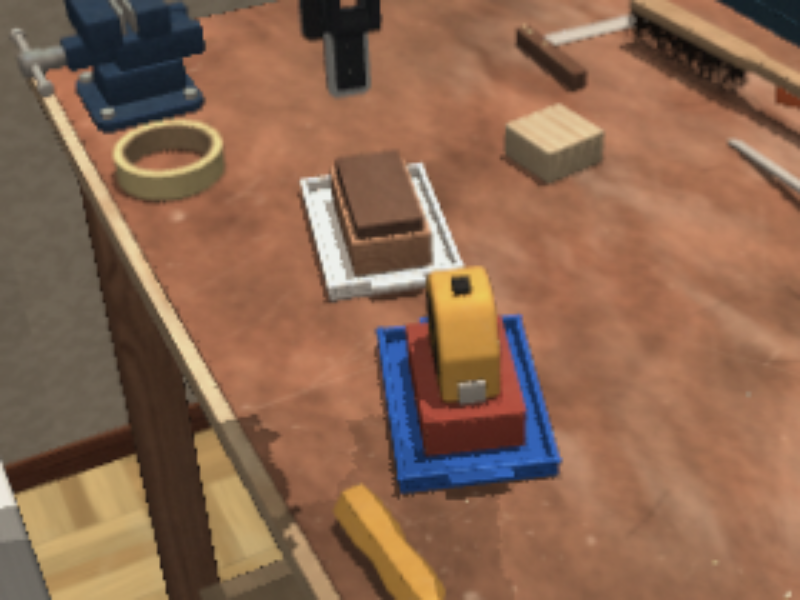

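Layer 2 is good: the plate is flat and centred on the sander, within about 1 mm, and the tape rule stands upright in the middle of the tin. Last comes the pale block.

```bash
python3 - <<'E'
from h import *
pick([.648,.162],.162,.008,60,n=4)
place([.4692,.1266],1.328,.054,.85,n=4)
xy=(.4697,.1261); th=np.arctan2(xy[1],xy[0]); bot.move_pose([xy[0]-.07*np.cos(th),xy[1]-.07*np.sin(th),.26],quat(th))
print(measure("white_tray","c_w")[0],measure("pale_square","c_p",z=.076)[0])
a=[cv2.imread(f"pics/c_{n}.png")[:300,120:520] for n in "wp"]
s=cv2.resize(bot.camera("side")[150:360,130:410,::-1],(400,300)); t=bot.camera("top")[180:345,150:370,::-1]
cv2.imwrite("pics/m5.png",np.vstack([np.hstack(a),np.hstack([s,cv2.resize(t,(400,300))])]))
print(bot.read_clock())
E
```

```text
grip w mm 58.56817205808008 want 60 F 44.54663336277008 [0.6488 0.1621 0.0091]
lifted w 58.99596372854645 [-0.7  0.6 -0.8]
contact True [0.4691 0.1265 0.0551] plan z 0.054
t 74.7167
(array([0.4692, 0.1273, 1.3287]), array([165.7, 102.3]), 0.81) (array([ 0.4687,  0.1243, -0.2428]), array([77.7, 61.3]), 0.68)
75.9917
```

View pics/m5.png

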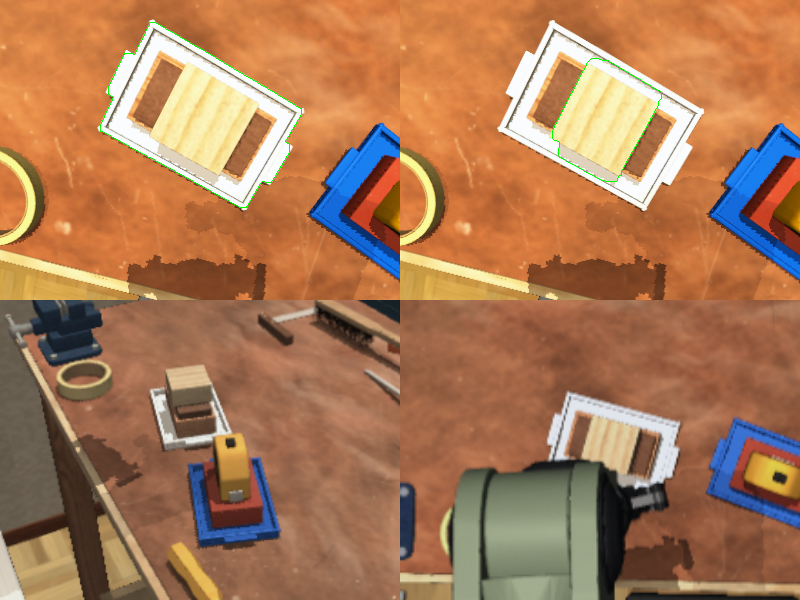

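The pale block sits square on the plate. Its centre at crop (203,118) is within about 3 mm of the tray's (199,118), trays and bystanders are in place, and the robot is clear. Handing in.

```bash
python3 -c "
from cell import bot
print(bot.close_job())"
```

```text
the job is handed in; nothing more can be done
None
```

I packed both trays in the order asked and handed the job in at about 76 s, everything centred within about 3 mm by the camera checks, the trays where they stood and the screwdriver and cream tape untouched; the hand-in returned no verdict.

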